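# Make up the dispatch kit and the proofing kit

## Task

Make up two desk kits from the things standing on the grey mat. The dispatch kit goes in the tray with three pockets: the stamp with the longer base in the oblong pocket, the ink bottle in the large square pocket and the round seal in the small square pocket; the proofing kit goes in the tray with two pockets: the loupe in the square pocket and the stamp with the shorter base in the oblong one. Leave each thing standing upright on its pocket's floor, never tip the ink bottle over, and leave the clip dish, the eraser and the sharpener where they are.

Things in the scene. Friction and masses are not known exactly. Their poses are not given: they have to be found in the camera images.
- tray_three: fixed pale wood block 104 (x) x 220 (y) x 18 mm, three black-lined pockets in a row along y, centred on x = 0: oblong at y = +76, 88 (x) x 52 (y); large square at y = -2, 72 x 72; small square at y = -78, 48 x 48. Floors 4 mm above the mat, 14 mm deep. Brass card holder on its -x edge, toward the robot (yaw within 0.2). Origin: centre of underside, z up; stands on the grey mat, top at z = 0.006 m.
- tray_two: fixed pale wood block 78 (x) x 156 (y) x 18 mm, two black-lined pockets in a row along y, centred on x = 0: square at y = +37, 58 x 58; oblong at y = -37, 50 (x) x 66 (y). Floors 4 mm above the mat, 14 mm deep. Brass card holder on its -x edge, toward the robot (yaw within 0.2). Origin: centre of underside, z up; stands on the grey mat, top at z = 0.006 m.
- long_stamp: rubber stamp with the longer, dark wooden base: base 28 mm (x) by 60 mm (y) by 18 mm high, turned pale wooden handle about 22 mm across on its middle, up to 63 mm; about 50 g. Stands on the mat at any yaw. Origin: centre of underside, z up; stands on the grey mat, top at z = 0.006 m.
- short_stamp: rubber stamp with the shorter, pale wooden base: base 28 mm (x) by 38 mm (y) by 18 mm high, turned dark wooden handle about 22 mm across on its middle, up to 63 mm; about 50 g. Stands on the mat at any yaw. Origin: centre of underside, z up; stands on the grey mat, top at z = 0.006 m.
- ink_bottle: square clear bottle with a round black screw cap (fixed shut): body 46 by 46 mm and 44 mm high with its faces square to its x and y axes, cap 32 mm across from 46 to 60 mm high; about 170 g. Origin: centre of underside, z up; stands on the grey mat, top at z = 0.006 m.
- loupe: small black waisted cylinder (eyepiece magnifier), 36 mm across at top and foot, 38 mm high. Origin: centre of underside, z up; stands on the grey mat, top at z = 0.006 m.
- round_seal: round hand seal: slim upright turned dark wooden handle on a small round brass die, 26 mm across at its widest, 83 mm high, round about z. Origin: centre of underside, z up; stands on the grey mat, top at z = 0.006 m.
- clip_dish: bystander: low round brass dish of paper clips, 64 mm across, 14 mm high. Not part of a kit. Origin: centre of underside, z up; stands on the grey mat, top at z = 0.006 m.
- eraser: bystander: eraser in a green sleeve, 22 mm (x) by 46 mm (y) by 13 mm high. Not part of a kit. Origin: centre of underside, z up; stands on the grey mat, top at z = 0.006 m.
- sharpener: bystander: small brass pencil sharpener with a steel blade on top, 16 mm (x) by 26 mm (y) by 13 mm high. Not part of a kit. Origin: centre of underside, z up; stands on the grey mat, top at z = 0.006 m.
Mind the look-alikes: they are no part of the job. What is shaped like the short_stamp but green or turquoise is not meant.

How it is judged:
By the outcome, as a careful person would: the job done as asked, in the order asked, and still so for the second after the job is handed in, with the robot touching nothing.
It also fails if it takes over 144 s, if anything falls off the work surface, if the arm or the gripper's body presses on something with over 40 N, if the wrist force passes 120 N, or if a joint passes its speed limit or range.

## Robot

A 6-joint arm with a two-finger parallel gripper is mounted at the origin on the work surface; the furniture and walls round the work are solid. World frame = base frame: x ahead of the robot, y to its left, z up, the work surface at z = 0. Lengths are in mm, angles in rad, forces in N, time in s.
With the tool pointing down it reaches from about 300 to 775 mm from the base axis. Payload 14.6 kg.
Tool frame: the origin (TCP) lies midway between the tips of the shut fingers; the grasp point (between the pads) lies 19 mm behind it; z points along the fingers, y is the line along which they close (so a half turn about z gives the same grasp; the last joint's range is limited). The gripper opens to 94 mm and grips with 3 to 60 N. Pads are 16 mm wide; open, the fingers measure 119 mm over their backs; the gripper's body (75 mm by 177 mm) begins 78 mm behind the grasp point.
Start: joints at [1.253, 0.3, 1.521, -0, 1.321, -0.067], TCP at [136.496, 532.783, 205.446] pointing down, gripper open.
Joint ranges: [-3.03, 3.03], [-0.79, 2.21], [0.23, 2.52], [-1.04, 4.18], [0, 3.07], [-2.55, 2.55]. Speed limits (rad/s): [2.22, 2.22, 2.57, 3.14, 3.14, 3.14].

## Interface

Orientations are given as [roll, pitch, yaw] about the fixed x, y, z axes, in that order (R = Rz(yaw) Ry(pitch) Rx(roll)).
In Python, from cell import manip gives the robot as it stands.
- The arm moves only by the shell command python3 -m creep 'ROWS' [OPENING] [FORCE]. ROWS is text: rows parted by semicolons, each of 6 numbers parted by spaces: the shift along the tool's x, y, z normalised to -1 to 1, where 1 is 4 cm, then the turn, a rotation vector about the tool's x, y, z normalised to -1 to 1, where 1 is pi rad. In form: dx dy dz ax ay az; .... A call has 1 to 20 rows; each row shifts and turns the commanded pose from where the row before left it, along the tool's axes as they then stand; what a row does not reach is not made up. A row lasts 1/8 s, in which the tool goes at most 62.5 mm and 10.7 degrees, less where a joint would pass 70% of its speed; a pose out of reach is approached as far as the arm can. A call with a number of a shift or a turn outside -1 to 1 is refused whole. A call with a gripper value outside its range is refused whole. OPENING is the closure, from 0 (fully open) to 1 (shut), set as the call begins (- or left out, the last holds). The fingers move at their own pace and stop on an object; FORCE is the grip in N (left out, the last holds). Time passes only in rows, so rows that do not move let the fingers close. It gives the time, the measured TCP pose, the force, the opening and the grip force at its end, in the units of the state.
- manip.read_state(): the state, without advancing time (a new reading comes with each control period).
- manip.camera(name): name is "side" or "top" or "wrist"; returns a dict with "color" (384x512x3 uint8, red, green, blue), "range_z" (384x512 float32, mm along the optical axis (not along the pixel's ray), 0 where there is no reading), "camera_matrix" (3x3 intrinsics, pixels), "T" (4x4, takes a point from camera to world coordinates). Camera axes: x right, y down, z forward; pixel columns grow to the right and rows downward; lengths in mm; the calibration is good to about 2 mm. A picture is of the moment at which its call begins.
- manip.sign_off(): hands the job in; it is judged then, once.
The state is a dict: "clock": time; "joints": joint angles; "qd": joint speeds; "effort": joint torques, N m; "eef_pos": TCP position; "eef_rot": TCP orientation; "wrist_force": force on the tool from outside, world axes, zero at the start; "moment": the same for the moment, N m; "finger_gap": finger opening in mm; "finger_force": force on a finger pad.
Only numpy, scipy, OpenCV 4.12 (cv2) and the standard library are available. Lean on these libraries where they do the work, as an engineer would, in place of code of your own. Each camera call takes 0.05 s, during which the arm holds its last target. There are 200 camera calls.

## Working session

There is one attempt and no reset: what is moved stays moved. The work goes in short steps, Python scripts to look and compute and a shell command to move; the robot and the scene stay as the last step left them, time stands still between calls to the robot, and variables do not carry over. Pictures are saved under pics/ and viewed, at most 14 in all, crops included, and the job is handed in when it is done.

```bash
ls; mkdir -p pics
cat > h.py <<'E'
import numpy as np, cv2
from cell import manip
def world(c,u,v,z=None):
    K,T=np.array(c["camera_matrix"]),np.array(c["T"])
    d=T[:3,:3]@np.linalg.inv(K)@np.array([u,v,1.]); o=T[:3,3]
    s=(z-o[2])/d[2] if z is not None else c["range_z"][int(v),int(u)]
    return o+s*d
def save(c,n,s=1.5):
    cv2.imwrite("pics/"+n,cv2.resize(c["color"][:,:,::-1],None,fx=s,fy=s))
E
python3 - <<'E'
from h import *
import pickle
for n in ("top","side","wrist"):
    c=manip.camera(n); save(c,n+"0.png"); pickle.dump(c,open(n+"0.pkl","wb")); print(n,np.array(c["T"]).round(2).tolist(),np.array(c["camera_matrix"]).tolist())
print(manip.read_state())
E
```

```text
pics
top [[-0.01, -1.0, 0.09, 313.07], [-1.0, 0.01, 0.01, -69.57], [-0.01, -0.09, -1.0, 1708.44], [0.0, 0.0, 0.0, 1.0]] [[491.6076158383658, 0.0, 254.43390535735963], [0.0, 491.6076158383658, 186.51182668505996], [0.0, 0.0, 1.0]]
side [[0.96, -0.14, 0.25, 119.8], [-0.28, -0.5, 0.82, -1246.32], [0.01, -0.85, -0.52, 791.59], [0.0, 0.0, 0.0, 1.0]] [[425.5620404230004, 0.0, 252.24346293672664], [0.0, 425.5620404230004, 194.46331297642894], [0.0, 0.0, 1.0]]
wrist [[0.25, 0.93, 0.26, 59.69], [0.97, -0.24, -0.07, 552.57], [-0.0, 0.27, -0.96, 384.56], [0.0, 0.0, 0.0, 1.0]] [[339.7180348613004, 0.0, 254.1102924374719], [0.0, 339.7180348613004, 193.47877091938545], [0.0, 0.0, 1.0]]
{'clock': 0.15, 'joints': array([ 1.25341251e+00,  3.00368325e-01,  1.52140928e+00,  1.06620313e-06,
        1.32071453e+00, -6.65993406e-02]), 'qd': array([-3.21367246e-03, -1.09950916e-03, -4.01126645e-03, -2.03943842e-03,
        2.07795997e-03,  3.05465105e-05]), 'effort': array([ 1.43192898e-03, -5.31957936e+01, -3.52821887e+01,  7.09058717e-02,
        2.35482148e-02, -8.21398271e-05]), 'eef_pos': array([136.43198614, 532.61042607, 205.01538745]), 'eef_rot': array([-3.14069523e+00, -6.08913575e-05,  2.89080788e+00]), 'wrist_force': array([-0.01415412,  1.44529871, -0.96315875]), 'moment': array([-0.01245745, -0.03420508,  0.0220455 ]), 'finger_force': 0.0, 'finger_gap': 94.28397607563325}
```

View pics/top0.png

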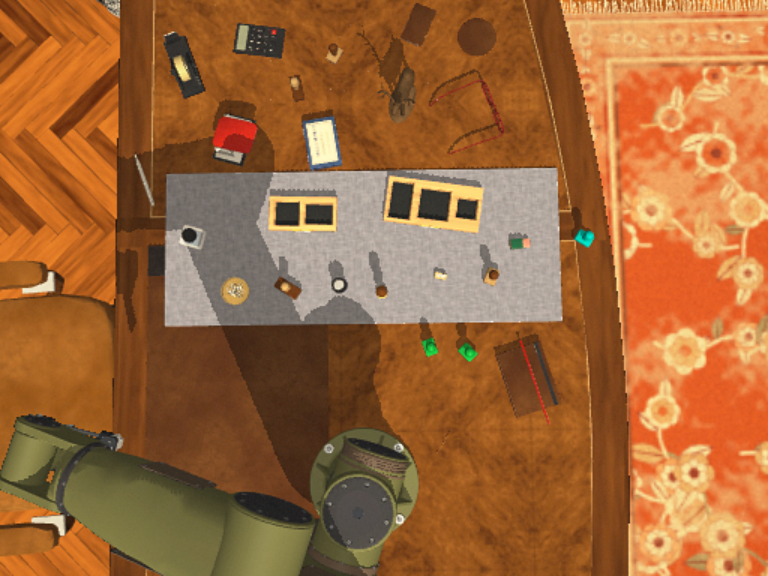

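View pics/side0.png

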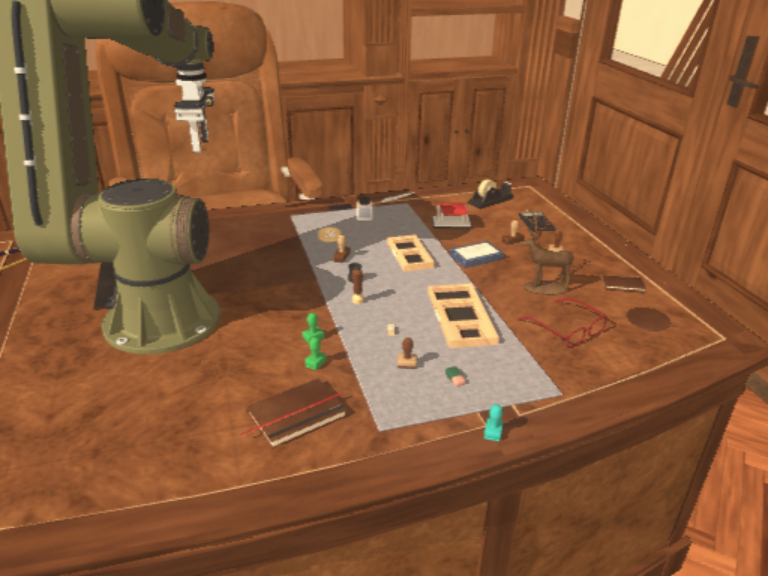

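The top view shows (enlarged pixels) the bottle (192,236), dish (235,291), long stamp (288,288), loupe (339,285), seal (381,292), sharpener (440,274), short stamp (491,277), eraser (519,242), tray_two (303,213) and tray_three (433,203). The side view confirms this. The green and turquoise stamps are decoys.

Run:
```python
from h import *
import pickle
c=pickle.load(open("top0.pkl","rb"))
for n,u,v,z in [("bottle",190,237,66),("dish",235,291,20),("long",287,287,69),("loupe",339,285,44),("seal",381,292,89),("sharp",440,274,19),("short",493,275,69),("eraser",519,242,19),("two",303,213,24),("three",433,203,24)]:
    print(n,world(c,u/1.5,v/1.5,z).round(0),world(c,u/1.5,v/1.5).round(0))
# tray outlines: wood colour at z=24
img=c["color"].astype(int); hsv=cv2.cvtColor(c["color"],cv2.COLOR_RGB2HSV)
m=((hsv[:,:,0]>12)&(hsv[:,:,0]<28)&(hsv[:,:,1]>70)&(hsv[:,:,2]>150)).astype(np.uint8); m[:112]=0;m[160:]=0;m[:,:170]=0;m[:,340:]=0
for k in cv2.findContours(m,cv2.RETR_EXTERNAL,cv2.CHAIN_APPROX_NONE)[0]:
    if len(k)<60: continue
    w=np.array([world(c,*p[0],24)[:2] for p in k],np.float32); print(cv2.minAreaRect(w),len(k))
```

```text
bottle [559. 384.  66.] [559. 384.  66.]
dish [439. 292.  20.] [439. 291.  22.]
long [442. 165.  69.] [443. 165.  67.]
loupe [447.  50.  44.] [449.  51.  28.]
seal [427. -45.  89.] [427. -45.  92.]
sharp [ 471. -181.   19.] [ 472. -181.   11.]
short [ 463. -295.   69.] [ 464. -296.   62.]
eraser [ 543. -364.   19.] [ 543. -364.   19.]
two [617. 134.  24.] [617. 133.  28.]
three [ 636. -167.   24.] [ 638. -168.   13.]
((616.9686279296875, 135.76431274414062), (159.44371032714844, 82.26123046875), 87.60606384277344) 134
((634.4735717773438, -166.84103393554688), (222.38539123535156, 109.27661895751953), 81.28054809570312) 184
```

```bash
cat >> h.py <<'E'
def plan(x=None,y=None,z=None,yaw=None):
    "order: turn in place, then shift. units of the rows. half-turn-equivalent yaws are left to me"
    s=manip.read_state(); p=np.array(s["eef_pos"]); w=s["eef_rot"][2]
    t=np.array([p[0] if x is None else x,p[1] if y is None else y,p[2] if z is None else z])
    y2=w if yaw is None else yaw; dy=(y2-w+np.pi)%(2*np.pi)-np.pi
    d=t-p; ex=np.array([np.cos(y2),np.sin(y2)]); ey=np.array([np.sin(y2),-np.cos(y2)])
    print("az %.3f | dx %.2f dy %.2f dz %.2f | at"%(-dy/np.pi,d[:2]@ex/40,d[:2]@ey/40,-d[2]/40),p.round(1),np.round(s["eef_rot"],3),"gap %.1f f %.1f clk %.1f"%(s["finger_gap"],s["finger_force"],s["clock"]),"F",np.round(s["wrist_force"],1))
E
python3 -c "
from h import *
plan(490,190,205,np.pi)"
```

```text
az -0.080 | dx -8.84 dy -8.57 dz 0.00 | at [136.4 532.6 205. ] [-3.141 -0.     2.891] gap 94.3 f 0.0 clk 0.1 F [-0.   1.4 -1. ]
```

```bash
python3 -m creep '0 0 0 0 0 -0.04;0 0 0 0 0 -0.04;-.4 -.4 0 0 0 0;-.7 -.7 0 0 0 0;-.8 -.8 0 0 0 0;-.8 -.8 0 0 0 0;-.8 -.8 0 0 0 0;-.8 -.8 0 0 0 0;-.8 -.8 0 0 0 0;-.8 -.8 0 0 0 0;-.8 -.8 0 0 0 0;-.8 -.8 0 0 0 0;-.7 -.7 0 0 0 0;-.4 -.3 0 0 0 0;0 0 0 0 0 0;0 0 0 0 0 0' 0; python3 -c "
from h import *
import pickle
c=manip.camera('wrist'); save(c,'w1.png'); pickle.dump(c,open('w1.pkl','wb'))
plan(490,-200,205,np.pi)"
```

```text
clock: 2.15
eef_pos: [480.0, 193.8, 205.4]
eef_rot: [3.142, -0.0, -3.14]
wrist_force: [-0.2, -1.0, 0.1]
finger_gap: 94.1
finger_force: 0.0
az 0.001 | dx -0.25 dy -9.85 dz 0.01 | at [480.  193.9 205.5] [ 3.141 -0.    -3.14 ] gap 94.2 f 0.0 clk 2.2 F [ 0.  -0.   0.1]
```

View pics/w1.png

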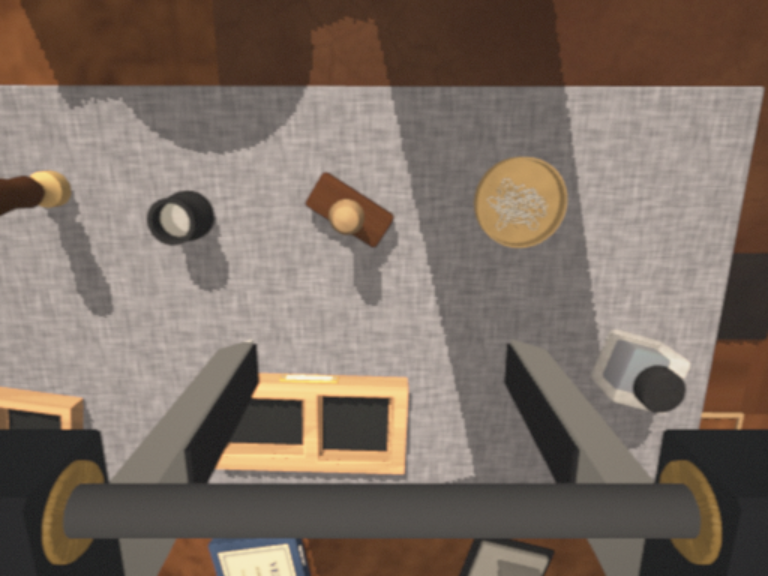

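The wrist view shows the loupe (180,218), long stamp base (349,209) with its handle (346,216), the dish (521,202), the bottle cap (660,388) and tray_two with its +y end at x≈408. I'll go to the other half.

```bash
python3 -m creep '-.2 -.4 0 0 0 0;0 -.8 0 0 0 0;0 -1 0 0 0 0;0 -1 0 0 0 0;0 -1 0 0 0 0;0 -1 0 0 0 0;0 -1 0 0 0 0;0 -1 0 0 0 0;0 -1 0 0 0 0;0 -.9 0 0 0 0;0 -.6 0 0 0 0;0 -.4 0 0 0 0;0 0 0 0 0 0;0 0 0 0 0 0'; python3 -c "
from h import *
import pickle
c=manip.camera('wrist'); save(c,'w2.png'); pickle.dump(c,open('w2.pkl','wb'))
plan(490,-200,205,np.pi)"
```

```text
clock: 3.95
eef_pos: [488.9, -210.4, 205.5]
eef_rot: [3.141, -0.0, -3.141]
wrist_force: [0.1, -0.1, 0.3]
finger_gap: 94.1
finger_force: 0.0
az 0.000 | dx -0.03 dy 0.26 dz 0.01 | at [ 489.  -210.3  205.5] [ 3.142  0.    -3.14 ] gap 93.8 f 0.0 clk 4.0 F [ 0.9 -0.3  0.1]
```

View pics/w2.png

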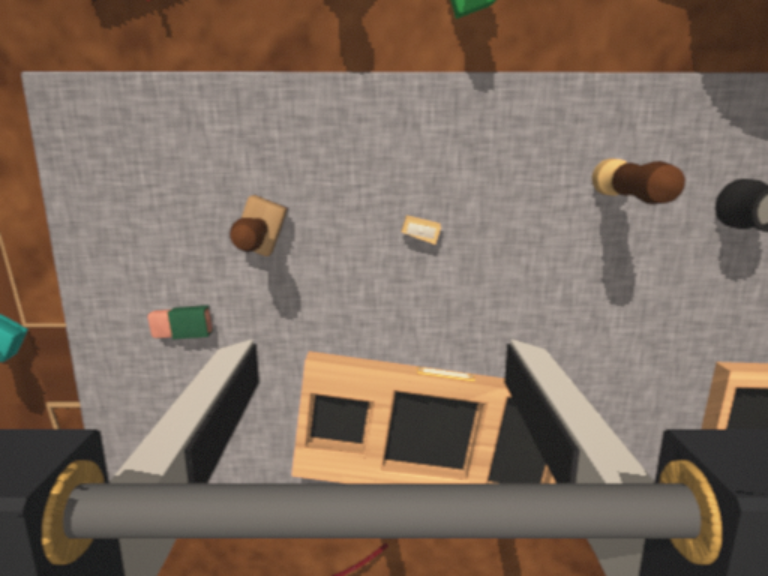

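The second wrist view shows the short stamp with base about (266,222) and handle top (247,235), the sharpener (422,229), the eraser (180,322), the seal's die (612,177) and handle top (664,183), and tray_three's left corners at (308,352) and (292,475).

Run:
```python
from h import *
import pickle
a=pickle.load(open("w1.pkl","rb"));b=pickle.load(open("w2.pkl","rb"))
P=lambda c,u,v,z:world(c,u/1.5,v/1.5,z)[:2].round(1)
print("mat check h",world(a,300,150).round(0),"longhandle depth",world(a,346/1.5,216/1.5).round(0))
print("two corners",P(a,408,377,24),P(a,406,473,24))
print("three corners",P(b,308,352,24),P(b,292,475,24))
def corner(t,yaw,dx,dy): 
    c,s=np.cos(yaw),np.sin(yaw); return np.round([t[0]+c*dx-s*dy,t[1]+s*dx+c*dy],1)
for yaw in(-.02,-.04,-.06): print("pred two",yaw,corner((617,135.5),yaw,-39,78),corner((617,135.5),yaw,39,78))
for yaw in(-.13,-.15,-.17): print("pred three",yaw,corner((635.5,-167),yaw,-52,-110),corner((635.5,-167),yaw,52,-110))
def blob(c,name,m,z,box):
    x0,y0,x1,y1=[int(q/1.5) for q in box]; M=np.zeros(m.shape,np.uint8); M[y0:y1,x0:x1]=m[y0:y1,x0:x1]
    k=max(cv2.findContours(M,cv2.RETR_EXTERNAL,cv2.CHAIN_APPROX_NONE)[0],key=cv2.contourArea)
    w=np.array([world(c,*p[0],z)[:2] for p in k],np.float32); print(name,cv2.minAreaRect(w),"circ",cv2.minEnclosingCircle(w))
ha=cv2.cvtColor(a["color"],cv2.COLOR_RGB2HSV).astype(int);hb=cv2.cvtColor(b["color"],cv2.COLOR_RGB2HSV).astype(int)
S,V=ha[:,:,1],ha[:,:,2]
blob(a,"longbase+handle",(S>80),24,(290,150,410,260))
blob(a,"longhandle",(S>80)&(V>150),69,(290,150,410,260))
blob(a,"loupe glass ring",(V<70),40,(130,170,230,260))
blob(a,"bottlecap",(V<60),66,(600,320,720,430))
S,V=hb[:,:,1],hb[:,:,2]
blob(b,"shortbase",(S>60)&(V>110),24,(220,180,300,270))
blob(b,"shorthandle",(S>90)&(V<100),69,(220,180,300,270))
blob(b,"sealdie",(S>80)&(V>130),12,(570,140,700,220))
blob(b,"sealhandle",(S>80)&(V<130),80,(635,140,700,220))
# bottle body via depth, top at 50
for c,n,box in((a,"bottle",(570,310,720,440)),(a,"loupe",(130,170,230,260)),(a,"long",(290,150,410,260)),(b,"short",(220,180,300,270)),(b,"seal",(570,140,700,220))):
    W=np.array([world(c,u,v) for u in range(int(box[0]/1.5),int(box[2]/1.5)) for v in range(int(box[1]/1.5),int(box[3]/1.5))])
    for lo,hi in((12,22),(22,28),(35,42),(42,48),(46,53),(60,68),(66,72),(82,93)):
        w=W[(W[:,2]>lo)&(W[:,2]<hi)][:,:2].astype(np.float32)
        if len(w)>8: print(n,lo,hi,len(w),[np.round(q,1) for q in cv2.minAreaRect(w)])
```

```text
mat check h [458. 245.   6.] longhandle depth [443. 172.  69.]
two corners [572.9 214.5] [658.8 214.1]
three corners [ 561.1 -266.3] [ 669.8 -283.7]
pred two -0.02 [579.6 214.3] [657.6 212.7]
pred two -0.04 [581.2 215. ] [659.1 211.9]
pred two -0.06 [582.7 215.7] [660.6 211. ]
pred three -0.13 [ 569.7 -269.3] [ 672.8 -282.8]
pred three -0.15 [ 567.6 -268. ] [ 670.5 -283.5]
pred three -0.17 [ 565.6 -266.6] [ 668.1 -284.2]
longbase+handle ((445.61181640625, 170.37911987304688), (58.636592864990234, 30.909271240234375), 57.460899353027344) circ ((444.3135681152344, 171.18087768554688), 30.865663528442383)
longhandle ((442.16046142578125, 170.8292999267578), (17.578170776367188, 19.551912307739258), 88.4533920288086) circ ((441.85662841796875, 171.47897338867188), 10.097651481628418)
loupe glass ring ((447.5035095214844, 57.85589599609375), (31.666244506835938, 44.244102478027344), 12.40833568572998) circ ((448.06488037109375, 57.942352294921875), 22.44127082824707)
bottlecap ((561.6300048828125, 384.0716552734375), (35.35358810424805, 27.808603286743164), 53.36586380004883) circ ((561.8
[... 2275 characters left out ...]
)]
short 66 72 214 [array([ 465.2, -297.4]), array([15.8, 15.6]), np.float64(65.0)]
seal 12 22 234 [array([430.3, -49.8]), array([16.9, 24.3]), np.float64(84.2)]
seal 22 28 48 [array([428.9, -50.8]), array([ 8.2, 18.8]), np.float64(78.3)]
seal 35 42 74 [array([430.7, -50.8]), array([10.7, 21.8]), np.float64(87.7)]
seal 42 48 82 [array([430.4, -50.5]), array([11.9, 20.4]), np.float64(85.0)]
seal 46 53 78 [array([430.3, -51.8]), array([ 7.3, 18.4]), np.float64(85.0)]
seal 60 68 52 [array([429.8, -54.2]), array([ 7. , 20.8]), np.float64(79.4)]
seal 66 72 44 [array([430.3, -54.6]), array([ 7.2, 23.1]), np.float64(86.7)]
seal 82 93 563 [array([430.7, -46.2]), array([22.3, 21.6]), np.float64(5.2)]
```

Run:
```python
from h import *
import pickle
a=pickle.load(open("w1.pkl","rb"));b=pickle.load(open("w2.pkl","rb"))
for c,n,bx in((a,"two",(258,365,430,490)),(b,"three",(258,345,508,480))):
    hs=cv2.cvtColor(c["color"],cv2.COLOR_RGB2HSV)
    W=np.array([np.r_[world(c,u,v),hs[v,u,1]] for u in range(int(bx[0]/1.5),int(bx[2]/1.5)) for v in range(int(bx[1]/1.5),int(bx[3]/1.5))])
    m=(abs(W[:,2]-24)<4)&(W[:,3]>60); w=W[m]; print(n,len(w),"z",np.median(w[:,2]).round(1),[np.round(q,1) for q in cv2.minAreaRect(w[:,:2].astype(np.float32))], w[:,1].min(),w[:,1].max())
    # pocket floors (z~10)
    f=W[(abs(W[:,2]-10)<2)&(W[:,3]<120)]
    M=np.zeros((400,800),np.uint8)
    for p in f: M[int(p[0]-400),int(p[1]+400)]=1
    M=cv2.morphologyEx(M,cv2.MORPH_CLOSE,np.ones((5,5)))
    for k in cv2.findContours(M,cv2.RETR_EXTERNAL,cv2.CHAIN_APPROX_NONE)[0]:
        if cv2.contourArea(k)>300:
            r=cv2.minAreaRect(k); print("  floor x,y",round(r[0][1]+400,1),round(r[0][0]-400,1),np.round(r[1],1),round(r[2],1))
    # row edges: -x edge and +y/-y end edges
    for x in range(580,670,10):
        q=w[abs(w[:,0]-x)<2]; 
        if len(q)>3: print("   x",x,"ymin %.1f ymax %.1f"%(q[:,1].min(),q[:,1].max()))
```

```text
two 2838 z 24.2 [array([617.2, 153.9]), array([119.3,  80.5]), np.float64(88.2)] 93.21932945954447 214.68154343828286
  floor x,y 619.3 110.2 [38.2 43.8] 3.4
  floor x,y 622.4 171.9 [57.7 52.7] 2.2
   x 580 ymin 97.9 ymax 214.6
   x 590 ymin 97.3 ymax 213.6
   x 600 ymin 133.2 ymax 213.7
   x 610 ymin 132.9 ymax 213.8
   x 620 ymin 132.3 ymax 212.8
   x 630 ymin 132.1 ymax 212.9
   x 640 ymin 93.5 ymax 211.8
   x 650 ymin 93.4 ymax 211.9
   x 660 ymin 186.3 ymax 212.1
three 5304 z 24.2 [array([ 629.3, -196.9]), array([161.2, 105.4]), np.float64(82.2)] -283.34781882601 -112.23397267462104
  floor x,y 647.0 -112.5 [15. 70.] -0.0
  floor x,y 625.6 -246.3 [46.8 40.9] 8.1
  floor x,y 636.8 -169.8 [71.9 66. ] 8.7
   x 580 ymin -269.9 ymax -157.9
   x 590 ymin -271.5 ymax -113.4
   x 600 ymin -273.0 ymax -113.2
   x 610 ymin -274.7 ymax -113.3
   x 620 ymin -276.0 ymax -115.0
   x 630 ymin -277.6 ymax -116.8
   x 640 ymin -279.5 ymax -118.5
   x 650 ymin -281.0 ymax -120.5
   x 660 ymin -281.6 ymax -121.2
```

```bash
python3 -m creep '0.1 .5 0 0 0 0;.1 .9 0 0 0 0;.1 1 0 0 0 0;.1 1 0 0 0 0;.1 1 0 0 0 0;.1 1 0 0 0 0;.1 1 0 0 0 0;.1 1 0 0 0 0;.1 1 0 0 0 0;.2 .8 0.3 0 0 0;.1 .5 .5 0 0 0;0 0 .7 0 0 0;0 0 .5 0 0 0;0 0 0 0 0 0;0 0 0 0 0 0'; python3 -c "
from h import *
plan(444.5,171,32,np.pi)
c=manip.camera('wrist')
W=np.array([world(c,u,v) for u in range(150,360) for v in range(0,300)]);m=(W[:,2]>21)&(W[:,2]<28)&(abs(W[:,0]-445)<45)&(abs(W[:,1]-171)<50)
print(m.sum(),cv2.minAreaRect(W[m][:,:2].astype(np.float32)))
m=(W[:,2]>58)&(W[:,2]<72)&(abs(W[:,0]-445)<25)&(abs(W[:,1]-171)<25)
print(m.sum(),cv2.minAreaRect(W[m][:,:2].astype(np.float32)))"
```

```text
clock: 5.88
eef_pos: [440.6, 177.5, 126.4]
eef_rot: [3.141, 0.001, -3.14]
wrist_force: [0.3, 0.7, 0.2]
finger_gap: 94.0
finger_force: 0.0
az 0.000 | dx -0.10 dy -0.16 dz 2.36 | at [440.6 177.5 126.4] [ 3.141e+00  1.000e-03 -3.140e+00] gap 94.0 f 0.0 clk 5.9 F [0.3 0.7 0.2]
1618 ((444.56170654296875, 171.28240966796875), (59.84080123901367, 28.3756103515625), 57.69145202636719)
594 ((443.41357421875, 171.3289794921875), (21.560579299926758, 18.51820945739746), 87.43759155273438)
```

```bash
python3 -m creep '-.1 -.16 .4 0 0 0;0 0 .6 0 0 0;0 0 .6 0 0 0;0 0 .5 0 0 0;0 0 .26 0 0 0;0 0 0 0 0 0;0 0 0 0 0 0' 0 && python3 -m creep '0 0 0 0 0 0;0 0 0 0 0 0;0 0 0 0 0 0;0 0 0 0 0 0;0 0 0 0 0 0;0 0 0 0 0 0;0 0 0 0 0 0;0 0 0 0 0 0' 1 20; python3 -c "
from h import *
plan(646,-92.6,120,np.radians(113.7))"
```

```text
clock: 6.8
eef_pos: [445.1, 170.6, 31.6]
eef_rot: [3.141, 0.001, -3.141]
wrist_force: [0.4, -0.0, 1.2]
finger_gap: 94.0
finger_force: 0.0
clock: 7.8
eef_pos: [444.7, 170.5, 31.0]
eef_rot: [-3.142, -0.0, -3.141]
wrist_force: [0.5, -0.0, 0.0]
finger_gap: 21.4
finger_force: 20.0
az 0.369 | dx -8.05 dy 1.96 dz -2.22 | at [444.7 170.5  31. ] [-3.142 -0.    -3.141] gap 21.4 f 20.0 clk 7.8 F [ 0.5 -0.   0. ]
```

```bash
python3 -m creep '0 0 -.4 0 0 0;0 0 -.9 0 0 0;0 0 -.6 0 0 .046;0 0 -.3 0 0 .046;0 0 0 0 0 .046;0 0 0 0 0 .046;0 0 0 0 0 .046;0 0 0 0 0 .046;0 0 0 0 0 .046;0 0 0 0 0 .047;0 0 0 0 0 0' && python3 -m creep '-.4 .1 0 0 0 0;-.8 .2 0 0 0 0;-.9 .2 0 0 0 0;-.9 .2 0 0 0 0;-.9 .2 0 0 0 0;-.9 .2 0 0 0 0;-.9 .2 0 0 0 0;-.9 .3 0 0 0 0;-.8 .2 0 0 0 0;-.4 .1 0 0 0 0;-.2 0 0 0 0 0;0 0 0 0 0 0;0 0 0 0 0 0;0 0 0 0 0 0'; python3 -c "
from h import *
plan(646,-92.6,36,np.radians(113.7))
c=manip.camera('wrist');save(c,'w3.png')"
```

```text
clock: 9.18
eef_pos: [444.8, 170.6, 120.0]
eef_rot: [3.141, 0.0, 1.984]
wrist_force: [0.9, -0.9, -0.6]
finger_gap: 21.4
finger_force: 20.0
clock: 10.92
eef_pos: [642.4, -91.8, 119.2]
eef_rot: [3.142, 0.0, 1.984]
wrist_force: [0.2, -0.9, -0.3]
finger_gap: 21.3
finger_force: 20.0
az -0.000 | dx -0.06 dy 0.08 dz 2.08 | at [642.4 -91.8 119.2] [3.142 0.    1.984] gap 21.3 f 20.0 clk 10.9 F [ 0.2 -0.9 -0.3]
```

View pics/w3.png

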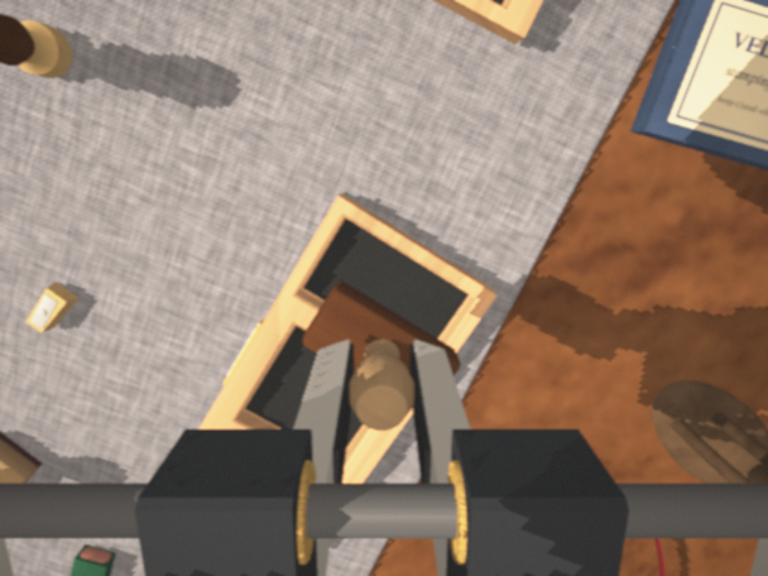

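The stamp base is parallel to the oblong pocket, at about (380,325) above it. Lowering.

```bash
python3 -m creep '-.06 .08 .4 0 0 0;0 0 .6 0 0 0;0 0 .5 0 0 0;0 0 .3 0 0 0;0 0 .2 0 0 0;0 0 .1 0 0 0;0 0 0 0 0 0' && python3 -m creep '0 0 0 0 0 0;0 0 0 0 0 0;0 0 0 0 0 0;0 0 -.3 0 0 0;0 0 -.7 0 0 0;0 0 -1 0 0 0;0 0 -.5 0 0 0;.5 0 0 0 0 0;1 0 0 0 0 0;1 0 0 0 0 0;.3 0 0 0 0 0;0 0 0 0 0 0' 0.5; python3 -c "
from h import *
plan(564,388,135,np.pi)
c=manip.camera('wrist');save(c,'w4.png')
W=np.array([world(c,u,v) for u in range(0,512) for v in range(0,384)])
for lo,hi in((8,13),(22,26),(25.5,31),(60,76)):
  m=(W[:,2]>lo)&(W[:,2]<hi)&(abs(W[:,0]-646)<38)&(abs(W[:,1]+92.6)<20)
  if m.sum()>8: print(lo,m.sum(),np.median(W[m],0).round(1),cv2.minAreaRect(W[m][:,:2].astype(np.float32)))"
```

```text
clock: 11.85
eef_pos: [646.7, -93.2, 35.5]
eef_rot: [3.141, 0.0, 1.983]
wrist_force: [0.4, 0.1, -0.4]
finger_gap: 21.1
finger_force: 20.0
clock: 13.35
eef_pos: [601.2, 10.2, 134.8]
eef_rot: [-3.141, -0.0, 1.984]
wrist_force: [-0.5, 0.3, 0.8]
finger_gap: 47.2
finger_force: 0.0
az -0.368 | dx 0.93 dy 9.45 dz -0.01 | at [601.2  10.2 134.8] [-3.141 -0.     1.984] gap 47.2 f 0.0 clk 13.3 F [-0.5  0.3  0.8]
8 839 [629.1 -80.6  11.1] ((646.0181274414062, -92.46929931640625), (76.01362609863281, 39.86425018310547), 0.22140556573867798)
22 163 [639.1 -79.   24.3] ((645.2092895507812, -81.6103286743164), (63.80314254760742, 22.026546478271484), 10.312851905822754)
25.5 1229 [640.1 -88.3  28.4] ((646.7705078125, -92.14716339111328), (27.796892166137695, 59.91766357421875), 81.90977478027344)
60 121 [643.1 -83.8  62.7] ((643.2644653320312, -85.3372573852539), (20.032102584838867, 5.7459716796875), 27.655885696411133)
```

View pics/w4.png

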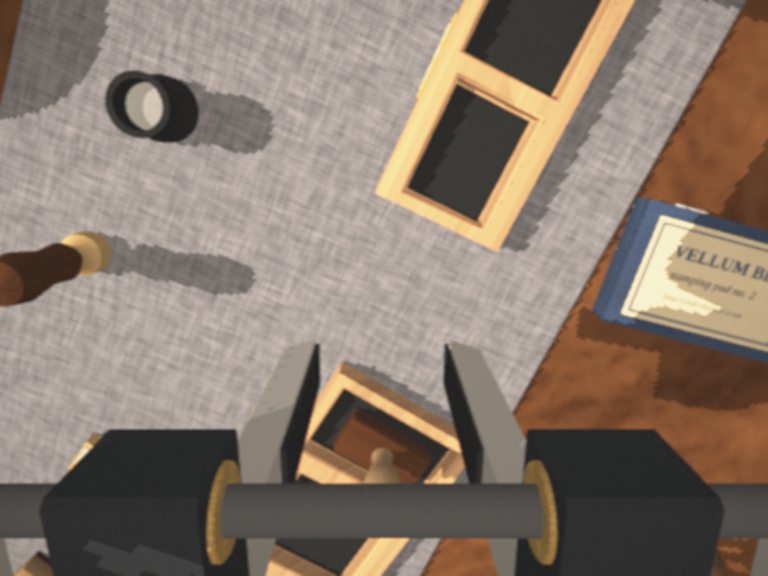

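The long stamp sits in the oblong pocket (base at about (385,440) and z = 28 as it should be). Next is the bottle.

```bash
python3 -m creep '0 0 0 0 0 -.046;0 0 0 0 0 -.046;0 0 0 0 0 -.046;0 0 0 0 0 -.046;0 0 0 0 0 -.046;0 0 0 0 0 -.047;0 0 0 0 0 0' 0; python3 -c "
from h import *
plan(564,388,135,np.radians(163.6))"
```

```text
clock: 14.28
eef_pos: [601.7, 8.4, 134.7]
eef_rot: [-3.141, -0.0, 2.851]
wrist_force: [0.5, 0.6, -0.7]
finger_gap: 94.0
finger_force: 0.0
az -0.001 | dx 3.58 dy 8.84 dz -0.01 | at [601.7   8.4 134.7] [-3.141 -0.     2.851] gap 94.0 f 0.0 clk 14.3 F [ 0.5  0.6 -0.7]
```

```bash
python3 -m creep '.2 .4 0 0 0 0;.4 .9 0 0 0 0;.4 1 0 0 0 0;.4 1 0 0 0 0;.4 1 0 0 0 0;.4 1 0 0 0 0;.4 1 0 0 0 0;.4 1 0 0 0 0;.4 .9 0 0 0 0;.2 .5 0 0 0 0;0 .1 0 0 0 0;0 0 0 0 0 0;0 0 0 0 0 0'; python3 -c "
from h import *
plan(564,388,26,np.radians(163.6))
c=manip.camera('wrist')
W=np.array([world(c,u,v) for u in range(0,512) for v in range(0,384)])
for lo,hi in((47,54),(60,70)):
  m=(W[:,2]>lo)&(W[:,2]<hi)&(abs(W[:,0]-564)<34)&(abs(W[:,1]-388)<34)
  print(lo,m.sum(),np.median(W[m],0).round(1),cv2.minAreaRect(W[m][:,:2].astype(np.float32)))"
```

```text
clock: 15.9
eef_pos: [563.9, 387.1, 135.1]
eef_rot: [-3.141, 0.0, 2.852]
wrist_force: [-0.1, -0.7, -0.9]
finger_gap: 93.9
finger_force: 0.0
az -0.001 | dx 0.00 dy 0.02 dz 2.73 | at [563.9 387.1 135.1] [-3.141  0.     2.852] gap 93.9 f 0.0 clk 15.9 F [-0.1 -0.7 -0.9]
47 1453 [554.9 392.7  49.8] ((564.3165893554688, 389.1573486328125), (44.96849060058594, 45.25318145751953), 74.27879333496094)
60 1292 [563.3 389.3  66.5] ((564.4359130859375, 388.9436950683594), (31.16222381591797, 31.425819396972656), 87.84001922607422)
```

```bash
python3 -m creep '0 .03 .4 0 0 0;0 0 .7 0 0 0;0 0 .7 0 0 0;0 0 .5 0 0 0;0 0 .3 0 0 0;0 0 .13 0 0 0;0 0 0 0 0 0' 0 && python3 -m creep '0 0 0 0 0 0;0 0 0 0 0 0;0 0 0 0 0 0;0 0 0 0 0 0;0 0 0 0 0 0;0 0 0 0 0 0;0 0 0 0 0 0' 1 30 && python3 -m creep '0 0 -.3 0 0 0;0 0 -.6 0 0 0;0 0 -.7 0 0 0;0 0 -.6 0 0 -.021;0 0 -.3 0 0 -.021;0 0 0 0 0 0;0 0 0 0 0 0'; python3 -c "
from h import *
plan(634,-169.7,126,np.radians(171.2))"
```

```text
clock: 16.82
eef_pos: [564.1, 389.1, 26.1]
eef_rot: [3.141, 0.0, 2.853]
wrist_force: [-0.0, 1.1, 0.6]
finger_gap: 93.8
finger_force: 0.0
clock: 17.7
eef_pos: [564.0, 389.1, 25.9]
eef_rot: [3.142, 0.0, 2.853]
wrist_force: [-0.1, 0.2, 0.9]
finger_gap: 46.0
finger_force: 29.9
clock: 18.58
eef_pos: [563.7, 388.9, 125.3]
eef_rot: [-3.141, -0.001, 2.984]
wrist_force: [0.4, -0.3, -1.2]
finger_gap: 45.7
finger_force: 29.9
az -0.001 | dx -3.87 dy -13.53 dz -0.02 | at [563.7 388.9 125.3] [-3.141e+00 -1.000e-03  2.984e+00] gap 45.7 f 29.9 clk 18.6 F [ 0.4 -0.3 -1.2]
```

```bash
python3 -m creep '-.1 -.3 0 0 0 0;-.2 -.6 0 0 0 0;-.24 -.85 0 0 0 0;-.24 -.85 0 0 0 0;-.24 -.85 0 0 0 0;-.24 -.85 0 0 0 0;-.24 -.85 0 0 0 0;-.24 -.85 0 0 0 0;-.24 -.85 0 0 0 0;-.24 -.85 0 0 0 0;-.24 -.85 0 0 0 0;-.24 -.85 0 0 0 0;-.24 -.85 0 0 0 0;-.24 -.85 0 0 0 0;-.24 -.85 0 0 0 0;-.24 -.85 0 0 0 0;-.2 -.5 0 0 0 0;-.01 -.23 0 0 0 0;0 0 0 0 0 0;0 0 0 0 0 0'; python3 -c "
from h import *
plan(634,-169.7,30.5,np.radians(171.2))"
```

```text
clock: 21.08
eef_pos: [632.5, -168.7, 125.9]
eef_rot: [3.141, -0.0, 2.986]
wrist_force: [-1.2, 0.2, -1.0]
finger_gap: 45.6
finger_force: 29.9
az -0.001 | dx -0.04 dy -0.02 dz 2.38 | at [ 632.5 -168.7  125.9] [ 3.141 -0.     2.986] gap 45.6 f 29.9 clk 21.1 F [-1.2  0.2 -1. ]
```

```bash
python3 -m creep '-.04 -.02 .3 0 0 0;0 0 .6 0 0 0;0 0 .6 0 0 0;0 0 .4 0 0 0;0 0 .2 0 0 0;0 0 .16 0 0 0;0 0 .1 0 0 0;0 0 0 0 0 0;0 0 0 0 0 0' && python3 -m creep '0 0 0 0 0 0;0 0 0 0 0 0;0 0 0 0 0 0;0 0 -.3 0 0 0;0 0 -.7 0 0 0;0 0 -1 0 0 0;0 0 -.5 0 0 0;.5 0 0 0 0 0;1 0 0 0 0 0;1 0 0 0 0 0;.3 0 0 0 0 0;0 0 0 0 0 0' 0.3; python3 -c "
from h import *
plan(430.5,-48,160,np.pi)
c=manip.camera('wrist');save(c,'w5.png')
W=np.array([world(c,u,v) for u in range(0,512) for v in range(0,384)])
for lo,hi in((50,58),(64,74)):
  m=(W[:,2]>lo)&(W[:,2]<hi)&(abs(W[:,0]-634)<34)&(abs(W[:,1]+169)<34)
  print(lo,m.sum(),np.median(W[m],0).round(1),cv2.minAreaRect(W[m][:,:2].astype(np.float32)))"
```

```text
clock: 22.2
eef_pos: [634.2, -170.8, 31.9]
eef_rot: [-3.141, 0.001, 2.985]
wrist_force: [-0.1, 0.1, -1.1]
finger_gap: 45.7
finger_force: 29.9
clock: 23.7
eef_pos: [523.6, -153.4, 131.9]
eef_rot: [-3.141, 0.001, 2.985]
wrist_force: [0.6, 0.1, -0.1]
finger_gap: 65.9
finger_force: 0.0
az -0.050 | dx 2.33 dy 2.63 dz -0.70 | at [ 523.6 -153.4  131.9] [-3.141e+00  1.000e-03  2.985e+00] gap 65.9 f 0.0 clk 23.7 F [ 0.6  0.1 -0.1]
50 911 [ 618.7 -167.7   53.8] ((622.6565551757812, -168.89971923828125), (45.43740463256836, 22.92852210998535), 81.66503143310547)
64 151 [ 620.6 -168.2   67.8] ((621.963134765625, -169.2052459716797), (25.355947494506836, 6.512882709503174), 82.19512176513672)
```

View pics/w5.png

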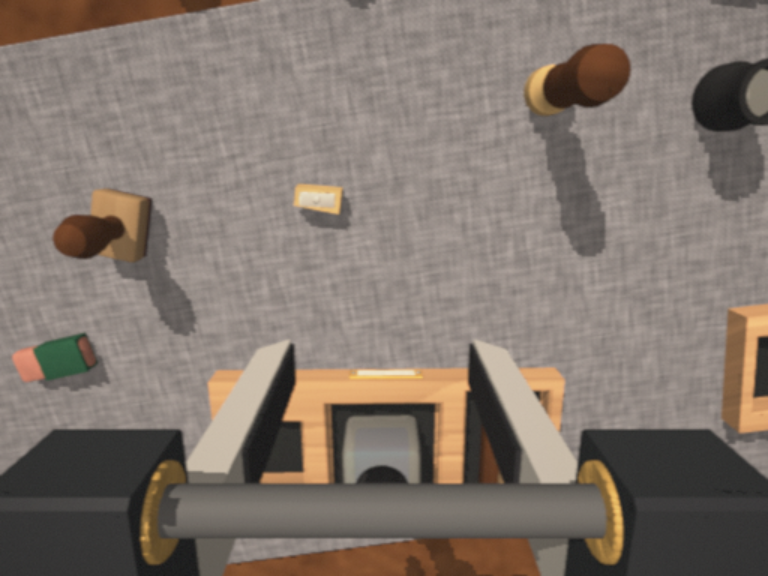

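The bottle stands upright in the large pocket at (380,450). The seal's handle top is at (598,75) in this view. Going there.

```bash
python3 -c "
from h import *
plan(430.5,-47,41)"
```

```text
az -0.000 | dx 2.73 dy 2.26 dz 2.27 | at [ 524.1 -153.4  131.8] [-3.141e+00  1.000e-03  2.985e+00] gap 65.8 f 0.0 clk 23.8 F [0.1 0.4 0.2]
```

```bash
python3 -m creep '.3 .2 0 0 0 0;.7 .5 0 0 0 0;.8 .7 0 0 0 0;.6 .6 0 0 0 0;.3 .2 0 0 0 0;.03 .06 0 0 0 0;0 0 0 0 0 0;0 0 0 0 0 0' 0; python3 -c "
from h import *
c=manip.camera('wrist')
W=np.array([world(c,u,v) for u in range(0,512) for v in range(0,384)])
for lo,hi in((8,22),(78,93)):
  m=(W[:,2]>lo)&(W[:,2]<hi)&(abs(W[:,0]-430)<25)&(abs(W[:,1]+48)<25)
  print(lo,m.sum(),np.median(W[m],0).round(1),cv2.minAreaRect(W[m][:,:2].astype(np.float32)))
plan(430.5,-47,41)"
```

```text
clock: 24.75
eef_pos: [429.9, -47.4, 131.3]
eef_rot: [-3.142, -0.0, 2.984]
wrist_force: [0.3, -0.3, -0.5]
finger_gap: 94.3
finger_force: 0.0
8 283 [422.2 -44.2  18.8] ((430.90625, -47.62397003173828), (46.89947509765625, 44.108245849609375), 0.16570840775966644)
78 861 [428.  -45.1  86.1] ((429.84649658203125, -45.464141845703125), (22.568681716918945, 22.6023006439209), 39.365360260009766)
az -0.000 | dx -0.01 dy 0.01 dz 2.26 | at [429.8 -47.4 131.3] [-3.142 -0.     2.984] gap 93.8 f 0.0 clk 24.8 F [-1.1  0.3  0.1]
```

```bash
python3 -m creep '0 .04 .4 0 0 0;0 0 .7 0 0 0;0 0 .6 0 0 0;0 0 .4 0 0 0;0 0 .16 0 0 0;0 0 0 0 0 0' 0 && python3 -m creep '0 0 0 0 0 0;0 0 0 0 0 0;0 0 0 0 0 0;0 0 0 0 0 0;0 0 0 0 0 0;0 0 0 0 0 0;0 0 0 0 0 0;0 0 0 0 0 0' 1 20 && python3 -m creep '0 0 -.3 0 0 0;0 0 -.7 0 0 0;0 0 -.9 0 0 0;0 0 -.7 0 0 0;0 0 -.3 0 0 0;0 0 0 0 0 0'; python3 -c "
from h import *
plan(622.4,-244.8,157)"
```

```text
clock: 25.55
eef_pos: [429.9, -45.5, 41.1]
eef_rot: [-3.142, -0.0, 2.985]
wrist_force: [-0.9, 0.1, 0.2]
finger_gap: 94.1
finger_force: 0.0
clock: 26.55
eef_pos: [429.8, -45.3, 41.0]
eef_rot: [-3.142, -0.0, 2.985]
wrist_force: [-0.4, -0.8, -0.7]
finger_gap: 24.6
finger_force: 20.0
clock: 27.3
eef_pos: [429.9, -45.3, 157.4]
eef_rot: [-3.142, 0.001, 2.985]
wrist_force: [-0.2, -0.2, -1.5]
finger_gap: 24.6
finger_force: 20.0
az -0.000 | dx -5.53 dy -4.18 dz 0.01 | at [429.9 -45.3 157.4] [-3.142e+00  1.000e-03  2.985e+00] gap 24.6 f 20.0 clk 27.3 F [-0.2 -0.2 -1.5]
```

```bash
python3 -m creep '-.3 -.2 0 0 0 0;-.6 -.5 0 0 0 0;-.8 -.6 0 0 0 0;-.8 -.6 0 0 0 0;-.8 -.6 0 0 0 0;-.8 -.6 0 0 0 0;-.7 -.6 0 0 0 0;-.5 -.3 0 0 0 0;-.23 -.18 0 0 0 0;0 0 0 0 0 0;0 0 0 0 0 0'; python3 -c "
from h import *
plan(622.4,-244.8,46)
c=manip.camera('wrist');save(c,'w6.png')"
```

```text
clock: 28.68
eef_pos: [621.9, -244.9, 156.1]
eef_rot: [3.141, -0.001, 2.985]
wrist_force: [-0.7, -0.2, -1.7]
finger_gap: 24.8
finger_force: 20.0
az -0.000 | dx -0.01 dy 0.00 dz 2.75 | at [ 621.9 -244.9  156.1] [ 3.141e+00 -1.000e-03  2.985e+00] gap 24.8 f 20.0 clk 28.7 F [-0.7 -0.2 -1.7]
```

View pics/w6.png

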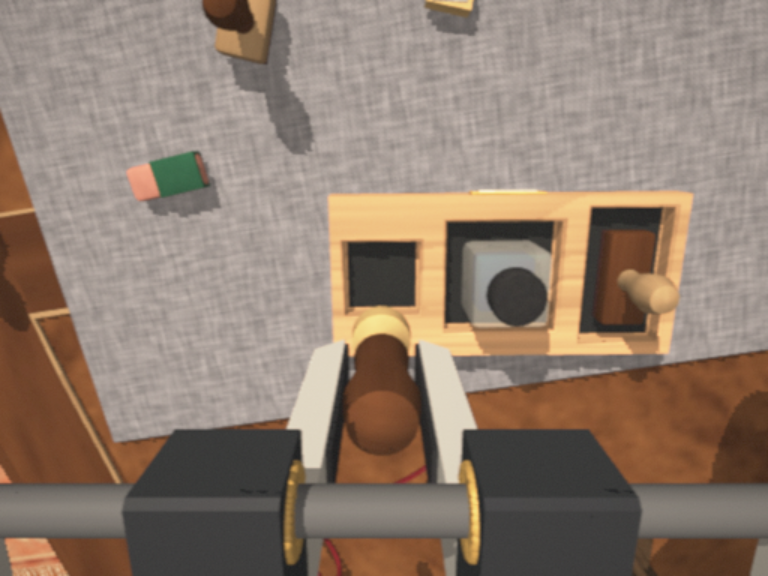

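The seal hangs upright at (382,330), and the bottle and long stamp are properly seated. Lowering into the small pocket.

```bash
python3 -m creep '-.01 0 .4 0 0 0;0 0 .7 0 0 0;0 0 .7 0 0 0;0 0 .4 0 0 0;0 0 .3 0 0 0;0 0 .15 0 0 0;0 0 .1 0 0 0;0 0 0 0 0 0;0 0 0 0 0 0' && python3 -m creep '0 0 0 0 0 0;0 0 0 0 0 0;0 0 0 0 0 0;0 0 -.3 0 0 0;0 0 -.7 0 0 0;0 0 -1 0 0 0;0 0 -.8 0 0 0;.5 0 0 0 0 0;1 0 0 0 0 0;1 0 0 0 0 0;.3 0 0 0 0 0;0 0 0 0 0 0' 0.5; python3 -c "
from h import *
c=manip.camera('wrist')
W=np.array([world(c,u,v) for u in range(0,512) for v in range(0,384)])
for lo,hi in((50,60),(85,96)):
  m=(W[:,2]>lo)&(W[:,2]<hi)&(abs(W[:,0]-622)<24)&(abs(W[:,1]+245)<20)
  if m.sum()>5: print(lo,m.sum(),np.median(W[m],0).round(1),W[m][:,2].max(),cv2.minAreaRect(W[m][:,:2].astype(np.float32)))
plan(449.5,53.5,22)"
```

```text
clock: 29.85
eef_pos: [622.8, -245.1, 47.6]
eef_rot: [-3.141, 0.001, 2.985]
wrist_force: [0.3, 0.2, -1.2]
finger_gap: 24.7
finger_force: 20.0
clock: 31.35
eef_pos: [512.3, -227.8, 160.1]
eef_rot: [-3.141, 0.001, 2.985]
wrist_force: [0.5, 0.2, 0.0]
finger_gap: 47.2
finger_force: 0.0
50 109 [ 615.1 -244.1   53.9] 59.99431416877218 ((617.2509765625, -244.175048828125), (18.41971778869629, 8.019842147827148), 80.31248474121094)
85 141 [ 614.8 -243.5   88.3] 91.16323873414905 ((614.9967651367188, -244.16831970214844), (20.934192657470703, 6.818024158477783), 78.85668182373047)
az -0.000 | dx 2.66 dy 6.70 dz 3.44 | at [ 512.8 -227.8  159.8] [-3.141e+00  1.000e-03  2.985e+00] gap 47.3 f 0.0 clk 31.4 F [ 0.7  0.1 -0.4]
```

```bash
python3 -m creep '.1 .3 0 0 0 0;.3 .6 0 0 0 0;.4 .9 0 0 0 0;.4 1 0 0 0 0;.4 1 0 0 0 0;.4 1 0 0 0 0;.3 .9 0 0 0 0;.2 .6 .5 0 0 0;.1 .3 .7 0 0 0;.06 .1 .3 0 0 0;0 0 0 0 0 0;0 0 0 0 0 0' 0; python3 -c "
from h import *
c=manip.camera('wrist')
W=np.array([world(c,u,v) for u in range(0,512) for v in range(0,384)])
for lo,hi in((8,16),(40,47)):
  m=(W[:,2]>lo)&(W[:,2]<hi)&(abs(W[:,0]-449)<25)&(abs(W[:,1]-53)<25)
  print(lo,m.sum(),np.median(W[m],0).round(1),cv2.minAreaRect(W[m][:,:2].astype(np.float32)))
plan(449.5,53.5,22)"
```

```text
clock: 32.9
eef_pos: [449.3, 53.5, 99.9]
eef_rot: [3.141, 0.001, 2.985]
wrist_force: [0.3, -0.6, -0.1]
finger_gap: 93.9
finger_force: 0.0
8 107 [433.9  55.3  11.9] ((448.8008117675781, 54.0562744140625), (50.185298919677734, 40.790061950683594), 82.35943603515625)
40 685 [449.9  52.6  44.3] ((449.60931396484375, 52.522396087646484), (30.838741302490234, 31.832475662231445), 81.35537719726562)
az -0.000 | dx -0.00 dy 0.00 dz 1.95 | at [449.3  53.4  99.9] [3.141e+00 1.000e-03 2.984e+00] gap 93.6 f 0.0 clk 33.0 F [ 0.3 -0.8 -0.2]
```

```bash
python3 -m creep '0 -.02 .4 0 0 0;0 0 .7 0 0 0;0 0 .5 0 0 0;0 0 .25 0 0 0;0 0 .1 0 0 0;0 0 0 0 0 0' 0 && python3 -m creep '0 0 0 0 0 0;0 0 0 0 0 0;0 0 0 0 0 0;0 0 0 0 0 0;0 0 0 0 0 0;0 0 0 0 0 0;0 0 0 0 0 0;0 0 0 0 0 0' 1 15 && python3 -m creep '0 0 -.3 0 0 0;0 0 -.7 0 0 0;0 0 -.7 0 0 0;0 0 -.3 0 0 0;0 0 0 0 0 0'; python3 -c "
from h import *
plan(619.3,172,100)"
```

```text
clock: 33.7
eef_pos: [448.9, 52.9, 21.5]
eef_rot: [3.141, 0.001, 2.985]
wrist_force: [-0.5, -0.2, 0.6]
finger_gap: 93.9
finger_force: 0.0
clock: 34.7
eef_pos: [448.5, 52.9, 21.0]
eef_rot: [-3.142, -0.0, 2.985]
wrist_force: [-0.0, -0.2, -1.3]
finger_gap: 32.9
finger_force: 15.0
clock: 35.33
eef_pos: [448.8, 52.9, 101.6]
eef_rot: [3.141, 0.001, 2.985]
wrist_force: [-0.6, 0.6, -0.8]
finger_gap: 33.1
finger_force: 15.0
az -0.000 | dx -3.75 dy 3.60 dz 0.04 | at [448.8  52.9 101.6] [3.141e+00 1.000e-03 2.985e+00] gap 33.1 f 15.0 clk 35.3 F [-0.6  0.6 -0.8]
```

```bash
python3 -m creep '-.3 .3 0 0 0 0;-.6 .6 0 0 0 0;-.7 .7 0 0 0 0;-.7 .7 0 0 0 0;-.7 .6 0 0 0 0;-.5 .4 0 0 0 0;-.25 .3 0 0 0 0;0 0 0 0 0 0;0 0 0 0 0 0'; python3 -c "
from h import *
plan(619.3,172,26)
c=manip.camera('wrist');save(c,'w7.png')"
```

```text
clock: 36.45
eef_pos: [618.5, 171.4, 100.2]
eef_rot: [-3.141, -0.001, 2.985]
wrist_force: [-1.0, 0.1, -1.5]
finger_gap: 32.9
finger_force: 15.0
az -0.000 | dx -0.02 dy 0.02 dz 1.85 | at [618.5 171.4 100.2] [-3.141e+00 -1.000e-03  2.985e+00] gap 32.9 f 15.0 clk 36.5 F [-1.   0.1 -1.5]
```

View pics/w7.png

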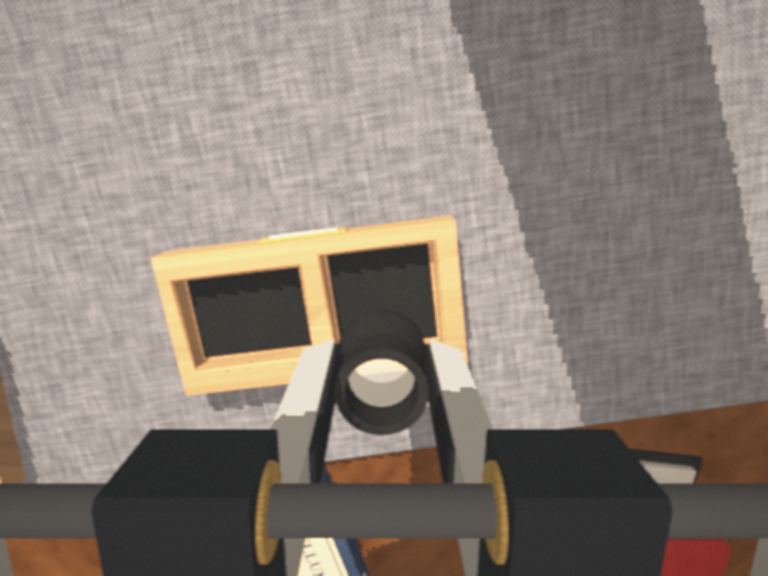

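The loupe at (382,370) hangs upright and in line with the square pocket. Lowering and releasing.

```bash
python3 -m creep '-.02 .02 .4 0 0 0;0 0 .6 0 0 0;0 0 .4 0 0 0;0 0 .25 0 0 0;0 0 .15 0 0 0;0 0 .05 0 0 0;0 0 0 0 0 0;0 0 0 0 0 0' && python3 -m creep '0 0 0 0 0 0;0 0 0 0 0 0;0 0 0 0 0 0;0 0 -.3 0 0 0;0 0 -.7 0 0 0;0 0 -1 0 0 0;0 0 -.6 0 0 0;.5 0 0 0 0 0;1 0 0 0 0 0;1 0 0 0 0 0;.3 0 0 0 0 0;0 0 0 0 0 0' 0.45; python3 -c "
from h import *
c=manip.camera('wrist')
W=np.array([world(c,u,v) for u in range(0,512) for v in range(0,384)])
for lo,hi in((30,56),):
  m=(W[:,2]>lo)&(W[:,2]<hi)&(abs(W[:,0]-619)<29)&(abs(W[:,1]-172)<24)
  if m.sum()>5: print(lo,m.sum(),np.median(W[m],0).round(1),W[m][:,2].max(),cv2.minAreaRect(W[m][:,:2].astype(np.float32)))
plan(465,-297.3,135)"
```

```text
clock: 37.5
eef_pos: [620.3, 172.5, 27.5]
eef_rot: [3.141, 0.001, 2.985]
wrist_force: [-0.0, -1.0, -1.1]
finger_gap: 32.7
finger_force: 15.0
clock: 39.0
eef_pos: [509.9, 190.1, 132.0]
eef_rot: [3.141, 0.001, 2.985]
wrist_force: [1.7, -0.0, -0.4]
finger_gap: 51.9
finger_force: 0.0
30 830 [615.5 173.1  36.9] 49.86009736233245 ((619.3233642578125, 173.01422119140625), (29.343347549438477, 29.157154083251953), 30.13773536682129)
az -0.000 | dx -0.78 dy -12.21 dz -0.08 | at [510.4 189.9 131.7] [3.141e+00 1.000e-03 2.985e+00] gap 51.7 f 0.0 clk 39.0 F [ 0.7 -0.3  1.2]
```

```bash
python3 -m creep '0 -.4 0 0 0 0;-.06 -.8 0 0 0 0;-.06 -1 0 0 0 0;-.06 -1 0 0 0 0;-.06 -1 0 0 0 0;-.06 -1 0 0 0 0;-.06 -1 0 0 0 0;-.06 -1 0 0 0 0;-.06 -1 0 0 0 0;-.06 -1 0 0 0 0;-.06 -1 0 0 0 0;-.06 -1 0 0 0 0;-.06 -.6 0 0 0 0;-.06 -.4 0 0 0 0;0 0 0 0 0 0;0 0 0 0 0 0' 0; python3 -c "
from h import *
c=manip.camera('wrist')
W=np.array([world(c,u,v) for u in range(0,512) for v in range(0,384)])
for lo,hi in((21,28),(60,72)):
  m=(W[:,2]>lo)&(W[:,2]<hi)&(abs(W[:,0]-465)<35)&(abs(W[:,1]+297)<35)
  print(lo,m.sum(),np.median(W[m],0).round(1),cv2.minAreaRect(W[m][:,:2].astype(np.float32)))
plan(465,-297.3,32)"
```

```text
clock: 41.05
eef_pos: [464.2, -296.4, 130.9]
eef_rot: [3.141, -0.0, 2.985]
wrist_force: [-0.9, 0.2, -0.8]
finger_gap: 93.9
finger_force: 0.0
21 715 [ 456.3 -295.9   24.3] ((464.63751220703125, -297.6795349121094), (27.836009979248047, 37.236026763916016), 68.1418685913086)
60 516 [ 462.8 -297.4   66.7] ((464.4251403808594, -297.70977783203125), (19.407028198242188, 19.582950592041016), 20.433855056762695)
az -0.000 | dx -0.02 dy -0.02 dz 2.48 | at [ 464.3 -296.3  131. ] [ 3.141 -0.     2.986] gap 93.7 f 0.0 clk 41.1 F [-0.7  0.2 -0.7]
```

```bash
python3 -m creep '0 -.03 .4 0 0 0;0 0 .7 0 0 0;0 0 .7 0 0 0;0 0 .4 0 0 0;0 0 .2 0 0 0;0 0 .08 0 0 0;0 0 0 0 0 0' 0 && python3 -m creep '0 0 0 0 0 0;0 0 0 0 0 0;0 0 0 0 0 0;0 0 0 0 0 0;0 0 0 0 0 0;0 0 0 0 0 0;0 0 0 0 0 0;0 0 0 0 0 0' 1 20 && python3 -m creep '0 0 -.3 0 0 0;0 0 -.7 0 0 0;0 0 -.7 0 0 0;0 0 -.5 0 0 .043;0 0 -.3 0 0 .043;0 0 0 0 0 .043;0 0 0 0 0 .043;0 0 0 0 0 .043;0 0 0 0 0 .043;0 0 0 0 0 .043;0 0 0 0 0 .043;0 0 0 0 0 .045;0 0 0 0 0 0'; python3 -c "
from h import *
plan(616.7,98,131,np.radians(101.2))"
```

```text
clock: 41.98
eef_pos: [464.2, -298.3, 32.3]
eef_rot: [-3.141, 0.001, 2.985]
wrist_force: [0.3, -0.3, 0.4]
finger_gap: 94.1
finger_force: 0.0
clock: 42.98
eef_pos: [464.0, -298.1, 31.9]
eef_rot: [3.142, -0.0, 2.985]
wrist_force: [0.7, -0.2, -0.0]
finger_gap: 21.1
finger_force: 20.0
clock: 44.6
eef_pos: [464.1, -298.2, 132.6]
eef_rot: [3.141, 0.001, 1.764]
wrist_force: [0.4, 0.6, -0.9]
finger_gap: 21.3
finger_force: 20.0
az -0.001 | dx 8.98 dy 5.67 dz 0.04 | at [ 464.1 -298.2  132.6] [3.141e+00 1.000e-03 1.764e+00] gap 21.3 f 20.0 clk 44.6 F [ 0.4  0.6 -0.9]
```

```bash
python3 -m creep '.3 .2 0 0 0 0;.6 .4 0 0 0 0;.8 .5 0 0 0 0;.8 .5 0 0 0 0;.8 .5 0 0 0 0;.8 .5 0 0 0 0;.8 .5 0 0 0 0;.8 .5 0 0 0 0;.8 .5 0 0 0 0;.8 .5 0 0 0 0;.8 .5 0 0 0 0;.6 .4 0 0 0 0;.28 .17 0 0 0 0;0 0 0 0 0 0;0 0 0 0 0 0'; python3 -c "
from h import *
plan(616.7,98,36.5,np.radians(101.2))
c=manip.camera('wrist');save(c,'w8.png')"
```

```text
clock: 46.48
eef_pos: [617.8, 97.0, 131.9]
eef_rot: [-3.141, 0.0, 1.763]
wrist_force: [0.6, 0.1, -0.5]
finger_gap: 21.3
finger_force: 20.0
az -0.001 | dx 0.03 dy -0.02 dz 2.38 | at [617.8  97.  131.9] [-3.141  0.     1.763] gap 21.3 f 20.0 clk 46.5 F [ 0.6  0.1 -0.5]
```

View pics/w8.png

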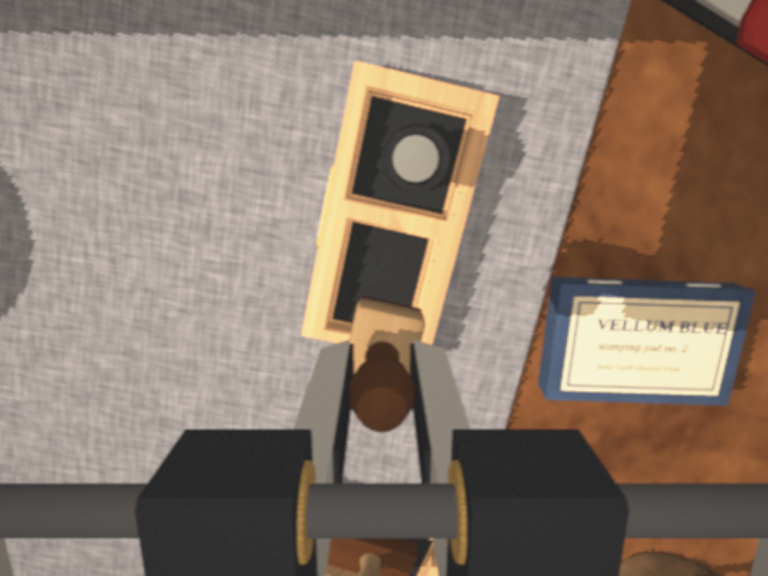

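The loupe stands in its pocket at (415,158), and the short stamp at (388,330) is aligned with the oblong one. Lowering, releasing and retreating.

```bash
python3 -m creep '.03 -.02 .4 0 0 0;0 0 .7 0 0 0;0 0 .6 0 0 0;0 0 .35 0 0 0;0 0 .2 0 0 0;0 0 .13 0 0 0;0 0 .03 0 0 0;0 0 0 0 0 0;0 0 0 0 0 0' && python3 -m creep '0 0 0 0 0 0;0 0 0 0 0 0;0 0 0 0 0 0;0 0 -.3 0 0 0;0 0 -.7 0 0 0;0 0 -1 0 0 0;0 0 -1 0 0 0;0 0 -.8 0 0 0;0 .6 0 0 0 0;0 -.6 0 0 0 0;0 -1 0 0 0 0;0 -1 0 0 0 0;0 -1 0 0 0 0;0 -1 0 0 0 0;0 -.5 0 0 0 0;0 0 0 0 0 0;0 0 0 0 0 0' 0.5; python3 -c "
from h import *
c=manip.camera('wrist');save(c,'w9.png');d=manip.camera('side');cv2.imwrite('pics/s9.png',cv2.resize(d['color'][110:300,180:400,::-1],None,fx=3,fy=3))
plan()
W=np.array([world(c,u,v) for u in range(0,512) for v in range(0,384)])
for lo,hi in((25.5,32),(66,80)):
  m=(W[:,2]>lo)&(W[:,2]<hi)&(abs(W[:,0]-617)<24)&(abs(W[:,1]-98)<28)
  if m.sum()>5: print(lo,m.sum(),np.median(W[m],0).round(1),W[m][:,2].max(),cv2.minAreaRect(W[m][:,:2].astype(np.float32)))"
```

```text
clock: 47.65
eef_pos: [617.2, 98.8, 35.9]
eef_rot: [3.141, 0.0, 1.763]
wrist_force: [0.1, 0.7, 0.8]
finger_gap: 21.4
finger_force: 20.0
clock: 49.78
eef_pos: [441.1, 64.5, 188.0]
eef_rot: [3.141, 0.0, 1.763]
wrist_force: [0.9, -0.2, -0.1]
finger_gap: 47.0
finger_force: 0.0
az -0.000 | dx 0.00 dy 0.00 dz -0.00 | at [440.9  64.5 187.5] [-3.142 -0.     1.763] gap 46.8 f 0.0 clk 49.9 F [-0.6  0.5  0.2]
25.5 729 [613.1 101.8  28.3] 31.970661309072796 ((617.445556640625, 97.99166107177734), (37.82756042480469, 28.488605499267578), 87.7355728149414)
66 351 [615.2  98.6  70.9] 74.71353946796268 ((616.767578125, 98.625244140625), (18.324459075927734, 17.545787811279297), 24.374980926513672)
```

View pics/w9.png

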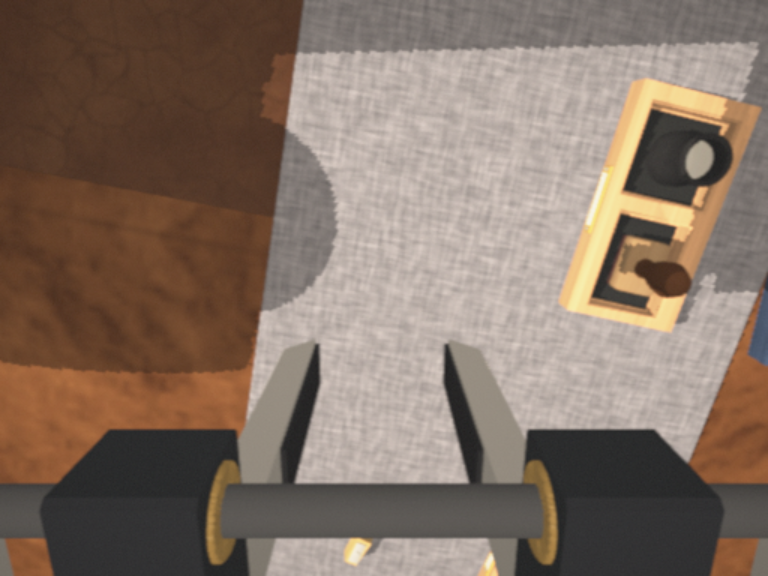

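View pics/s9.png

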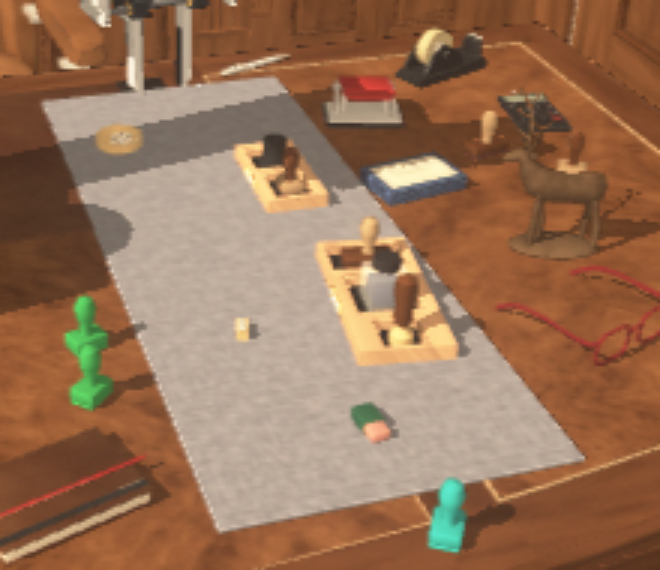

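The wrist view shows the loupe (695,158) and short stamp (655,270) seated in tray_two. The side view shows the long stamp (365,240), bottle (382,280) and seal (405,310) upright in tray_three, with the dish, eraser and sharpener where they were. Handing in.

```bash
python3 -c "
from cell import manip
print(manip.sign_off())"
```

```text
the job is handed in; nothing more can be done
None
```

Both kits are made up and the job is handed in: all five things stand upright in their pockets, the clip dish, eraser and sharpener were left alone, and it took about 50 s of the 144 s allowed.

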